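Turn the fan heater down and set its thermostat at the click

TASK

The bedroom is warm enough now, so turn the fan heater down. Click its heat selector back to the lowest heat, the mark with a single dot, and turn its thermostat knob back from high, anticlockwise, until you feel it drop into the click at the room's temperature; leave each knob settled in its stop. Leave the other things on the table where they are.

Things in the scene. Friction and masses are not known exactly. Their poses are not given: they have to be found in the camera images.
- heater: fan heater, off-white box 250 wide (y), 135 deep (x), 240 high, firm on the table; origin under its centre, +x its louvred outlet, z up. On its flat top, 12 mm behind the middle, two black wing knobs with vertical axes: the smaller, the heat selector, 66 mm to +y; the larger, the thermostat, 66 mm to -y. Amber pilot lamp, 15 across, 40 mm in front of the middle
- selector_grip (a point): point on the heat selector's axis, 26 mm above the heater's top; z up, x along the wing towards the pointer end (white line). The wing is 36 mm long, 13 thick, and spans from 4 to 32 mm above the heater's top, over a round skirt 44 mm across whose top is at 5 mm
- selector (a joint): turn of the heat selector in rad, growing clockwise seen from above. Four click stops 40 degrees apart: 0 off (small ring), 0.698 lowest heat (one dot), 1.396 (two dots), 2.094 highest (three dots). It starts in the two- or three-dot stop. About 0.2 Nm takes it over a click; let go, it springs to the nearest stop
- thermostat_grip (a point): point on the thermostat knob's axis, 26 mm above the heater's top; z up, x along the wing towards the pointer end (white line). The wing is 42 mm long, 13 thick, and spans from 4 to 32 mm above the heater's top, over a round skirt 50 mm across whose top is at 5 mm
- thermostat (a joint): thermostat knob in rad, growing clockwise from above, 0 low to 4.2 high; starts at 3.8 to 4.15. Drags evenly, 0.1 Nm. The click lies unknown in 2.3 to 3.35: turned back, from 0.2 rad before it the drag gives way and the knob pulls ahead with 0.2 to 0.3 Nm; at the click it balances; then it resists with 0.2 to 0.35 Nm and after 0.12 rad slips out. Let go within 0.08 rad of the click, it springs in
- pilot (a joint): lit lens of the pilot lamp, carried by the thermostat's spring contact pin; how far it has sunk, in m: 0 to 0.0015 lit, standing proud, with the thermostat above the click; about 0.005 out of sight, with the pin in the notch of the click; about 0.0015 to 0.002, also dark, with the thermostat turned on below the click
- remote: white remote control lying beside the heater, 150 x 42 x 18; origin under its centre. A bystander
- case: dark brown spectacle case lying beside the heater, 158 x 62 x 36; origin under its centre. A bystander
- mug: white mug, 80 across, 92 high; origin under its centre. A bystander
- phone: black phone lying flat, 147 x 71 x 9; origin under its centre. A bystander
- bottle: dark red drinking bottle with a black cap, standing, 72 across, 225 high; origin under its centre. A bystander
- paperback: dark paperback book lying flat, 132 x 200 x 30; origin under its centre. A bystander
- clock: black alarm clock, 50 deep, 130 wide, 75 high; origin under its centre. A bystander

How it is judged:
At the end, for the whole second after the job is handed in: the heat selector rests in the one-dot stop (0.698, within 0.12 rad) and the thermostat rests in its click (its pin, and with it the pilot lens, sunk more than 3 mm) (value of joint selector between 0.58 and 0.82 rad and value of joint pilot above 0.003 m); the robot touches nothing.
It fails at once if one of the other things on the table is pushed more than 3 cm from its place (distance of any of remote, case, mug, phone, bottle, paperback, clock from where it was at the start of the episode above 0.03 m).
It also fails if it takes over 67 s, if anything falls off the work surface, if the arm or the gripper's body presses on something with over 40 N, if the wrist force passes 120 N, or if a joint passes its speed limit or range.

ROBOT

A 7-joint arm with a two-finger parallel gripper is mounted at the origin on the work surface. World frame = base frame: x ahead of the robot, y to its left, z up, the work surface at z = 0. Lengths are in m, angles in rad, forces in N, time in s.
With the tool pointing down it reaches from about 0.4 to 0.9 m from the base axis. Payload 5.5 kg.
Tool frame: the origin (TCP) lies midway between the tips of the shut fingers; the grasp point (between the pads) lies 19 mm behind it (manip.grip_depth is the distance from the TCP to the grasp point, in m); z points along the fingers, x is the direction in which the jaws open and shut, and the axes are right-handed (so a half turn about z gives the same grasp; the last joint's range is limited). The gripper opens to 92 mm and grips with 3 to 60 N. Pads are 19 mm wide; open, the fingers measure 130 mm over their backs; the gripper's body (75 mm by 190 mm) begins 47 mm behind the grasp point.
Start: joints at [-0.843, 0.501, -0.427, 1.55, 0.221, 1.138, -0.21], TCP at [0.291, 0.581, 0.227] pointing down, gripper open.
Joint ranges: [-2.88, 2.88], [-0.31, 2.03], [-1.54, 1.56], [0.2, 2.42], [-1.41, 4.55], [0.19, 2.02], [-2.57, 2.57]. Speed limits (rad/s): [2.57, 2.57, 3.14, 3.14, 3.14, 3.14, 3.14].

INTERFACE

Orientations are given as a unit quaternion [x, y, z, w].
In Python, from bench import manip, effector, viewer gives the robot as it stands. Calls block until the motion is done:
- manip.move_pose(position, orientation): joint-space move of the TCP to a pose.
- manip.servo_line(position, ori=None, vel=0.15): straight line of the TCP; ori=None keeps the orientation; vel is the mean speed in m/s.
- manip.movej(angles): joint-space move.
- effector.open_jaws() and effector.close(f_grip=None): open the fingers fully, or close them until they stop; f_grip is the grip in N (None keeps the last).
- manip.sleep(seconds).
- manip.solve_ik(position, orientation): joint angles nearest the present ones, or None.
- viewer.get_image(name): name is "scene" or "top" or "wrist"; returns the picture (420x560x3 uint8, red, green, blue); there is no depth.
- viewer.get_calibration(name): a dict with "vfov" (degrees; the focal length in pixels is half the picture's height over the tangent of half this angle, whatever the lens; pixels are square), "cx", "cy" (the principal point, pixels), "eye" and "attitude" of the camera in the world. Camera axes: x right, y down, z forward; pixel columns grow to the right and rows downward; lengths in m; the calibration is good to about 2 mm. A picture is of the moment at which its call begins: read the wrist's pose just before it. get_calibration takes no time and is no camera call; for the wrist camera it gives the pose at the moment of the call.
A pose or a line that the arm cannot do raises manip.PlanningError and nothing moves.
- manip.hand_in(): hands the job in, once; it reports no verdict.
Readings, each from a call of its own:
- manip.current_clock(): time.
- manip.current_q(): joint angles.
- manip.current_joint_velocities(): joint speeds.
- manip.current_tau(): joint torques, N m.
- manip.current_tool_pos(): TCP position.
- manip.current_tcp_rot(): TCP orientation.
- manip.current_force(): force on the tool from outside, world axes, zero at the start.
- manip.current_wrist_torque(): the same for the moment, N m.
- manip.current_finger_gap(): finger opening in m.
Only numpy, scipy, OpenCV 4.12 (cv2) and the standard library are available. Lean on these libraries where they do the work, as an engineer would, in place of code of your own. Each camera call takes 0.05 s, during which the arm holds its last target.

## Working session

There is one attempt and no reset: what is moved stays moved. The work goes in short steps, each a Python script; the robot and the scene stay as the last script left them, time stands still between calls to the robot, and variables do not carry over. Pictures are saved under pics/ and viewed, and the job is handed in when it is done.

```bash
ls; mkdir -p pics
python3 - <<'E'
from bench import manip, effector, viewer
import cv2
print(manip.current_clock())
for n in ["scene","top","wrist"]:
    c=viewer.get_calibration(n); print(n,c)
    cv2.imwrite(f"pics/{n}0.png",viewer.get_image(n)[:,:,::-1])
print(manip.current_tcp_rot(),manip.current_tool_pos(),manip.current_clock())
E
```

```text
pics
0.0
scene {'vfov': 45.159985476840994, 'cx': 277.92817354016256, 'cy': 210.98419462970435, 'eye': array([ 0.91896888, -0.60832135,  1.29758601]), 'attitude': array([ 0.92940704,  0.23919031, -0.07053998, -0.27205636])}
top {'vfov': 45.02107292341433, 'cx': 282.79249701508763, 'cy': 221.8473240672392, 'eye': array([0.44904673, 0.0128448 , 1.72280796]), 'attitude': array([ 0.71202996, -0.70121089,  0.02229309, -0.02862937])}
wrist {'vfov': 66.90369013699477, 'cx': 279.6573430987103, 'cy': 201.1828274691763, 'eye': array([0.2278384 , 0.61132055, 0.3831251 ]), 'attitude': array([0.84356406, 0.52031927, 0.06857451, 0.11386427])}
[ 8.50933745e-01  5.25272520e-01 -6.38910401e-04  3.64073024e-04] [0.29113563 0.58055549 0.22592159] 0.15
```

View pics/scene0.png

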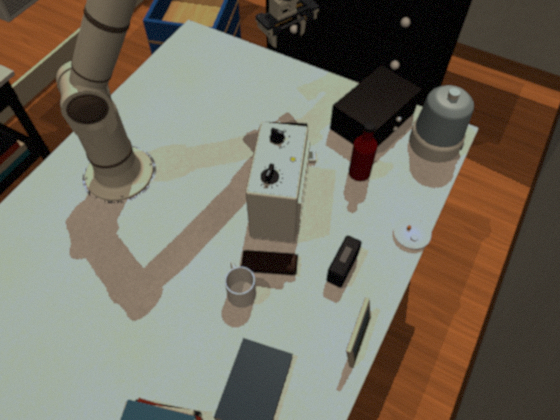

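View pics/top0.png

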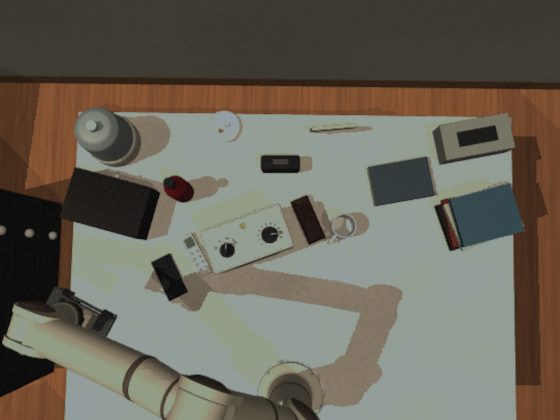

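View pics/wrist0.png

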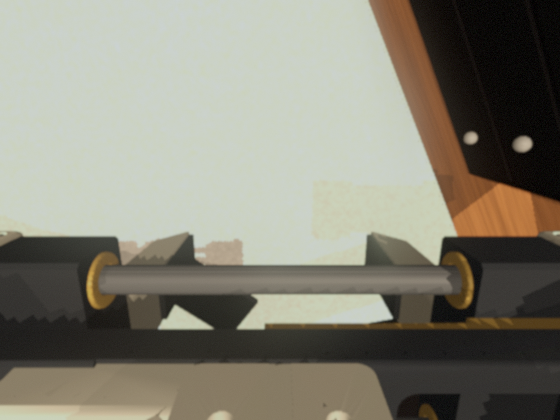

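The top view shows the heater at about (247,238), the selector knob at (227,250), the thermostat at (270,235) and the lamp at (242,226). I'll enlarge both views.

```bash
cat > h.py <<'E'
import numpy as np, cv2
from scipy.spatial.transform import Rotation as R
def ray(c,uv,H=420):
    f=H/2/np.tan(np.radians(c['vfov'])/2)
    d=np.array([(uv[0]-c['cx'])/f,(uv[1]-c['cy'])/f,1.])
    return np.array(c['eye']),R.from_quat(c['attitude']).apply(d)
def onz(c,uv,z):
    e,d=ray(c,uv); return e+d*(z-e[2])/d[2]
def tri(c1,u1,c2,u2):
    e1,d1=ray(c1,u1);e2,d2=ray(c2,u2)
    A=np.stack([d1,-d2],1);s=np.linalg.lstsq(A,e2-e1,rcond=None)[0]
    p,q=e1+s[0]*d1,e2+s[1]*d2
    return (p+q)/2,np.linalg.norm(p-q)
E
python3 - <<'E'
import cv2
t=cv2.imread('pics/top0.png');s=cv2.imread('pics/scene0.png')
cv2.imwrite('pics/t1.png',cv2.resize(t[195:280,190:305],None,fx=6.5,fy=6.5,interpolation=cv2.INTER_CUBIC))
cv2.imwrite('pics/s1.png',cv2.resize(s[110:245,235:325],None,fx=4.4,fy=4.4,interpolation=cv2.INTER_CUBIC))
E
```

```text
(no output)
```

View pics/t1.png

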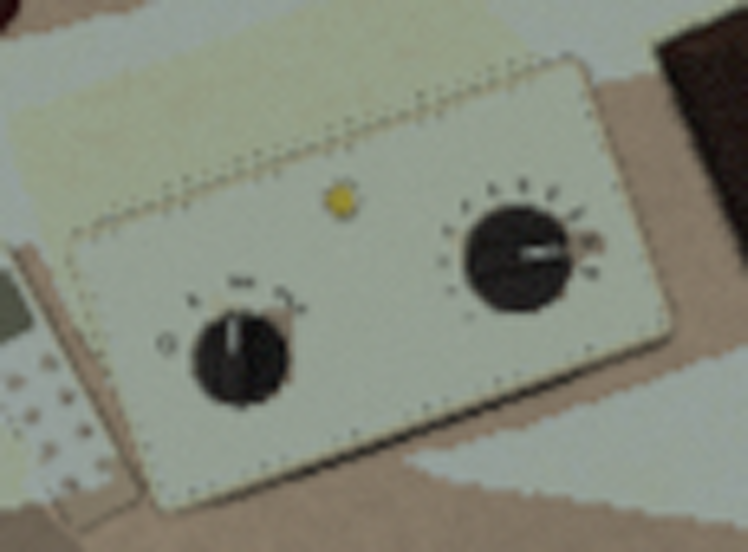

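View pics/s1.png

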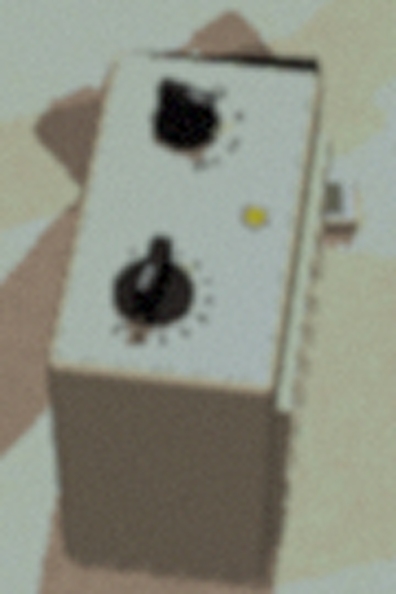

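Selector sits at two dots, pointing at the mark near (242,282) in the crop. The thermostat points right, near its high end, and the lamp is lit at (342,200).

Run:
```python
from bench import manip, effector, viewer
import numpy as np
from h import *
c=viewer.get_calibration('top');cs=viewer.get_calibration('scene')
T=lambda p:((p[0]+.5)/6.5-.5+190,(p[1]+.5)/6.5-.5+195)
S=lambda p:((p[0]+.5)/4.4-.5+235,(p[1]+.5)/4.4-.5+110)
P=[onz(c,T(p),.24) for p in [(70,238),(575,58),(672,330),(165,512)]]
print(np.round(P,4)); print(np.mean(P,0))
f=P[0]+P[1]-P[2]-P[3]; l=P[0]+P[3]-P[1]-P[2]
print('yaw',np.arctan2(f[1],f[0]),np.arctan2(-l[0],l[1]),np.linalg.norm(f)/2,np.linalg.norm(l)/2)
S2=[onz(cs,S(p),.24) for p in [(318,66),(272,388),(52,366),(113,55)]]
print(np.round(S2,4),np.mean(S2,0))
print('lamp',onz(c,T((342,200)),.242),onz(cs,S((256,216)),.242))
print('sel skirt',onz(c,T((241,358)),.245),onz(cs,S((186,120)),.245))
print('th',onz(c,T((517,258)),.245),onz(cs,S((153,292)),.245))
for nm,a,b in [('sel',(232,350),(233,318)),('th',(525,255),(562,250))]:
    d=onz(c,T(b),.272)-onz(c,T(a),.272);print(nm,np.arctan2(d[1],d[0]))
```

```text
[[ 0.5248  0.2684  0.24  ]
 [ 0.6098  0.0418  0.24  ]
 [ 0.4875 -0.0038  0.24  ]
 [ 0.4024  0.2224  0.24  ]]
[0.50615004 0.13220369 0.24      ]
yaw 0.35842428813921756 0.3593027236362048 0.13066214106152457 0.2418735094809032
[[ 0.5233  0.2744  0.24  ]
 [ 0.6127  0.0417  0.24  ]
 [ 0.494  -0.0061  0.24  ]
 [ 0.4046  0.2197  0.24  ]] [0.50864262 0.13242862 0.24      ]
lamp [0.54372913 0.14576978 0.242     ] [0.54632738 0.14695813 0.242     ]
sel skirt [0.47185638 0.18930763 0.245     ] [0.47374006 0.19082465 0.245     ]
th [0.51862104 0.06629037 0.245     ] [0.52096386 0.06529106 0.245     ]
sel -0.00751423852616501
th -1.4211427779991146
```

```bash
cat >> h.py <<'E'
def down(a): return (R.from_euler('z',a)*R.from_euler('x',np.pi)).as_quat()
SEL=np.array([.4727,.190]);TH=np.array([.5200,.0660])
E
python3 - <<'E'
from bench import manip, effector, viewer
from h import *
print('cur a',R.from_quat(manip.current_tcp_rot()).as_matrix()[:,0],manip.current_clock())
for nm,P,p0,p1 in [('sel',SEL,0,.75),('th',TH,-1.42,.3)]:
  for off in (np.pi/2,-np.pi/2):
    for p in (p0,p1):
      try: q=manip.solve_ik([*P,.25],down(p+off))
      except Exception as e: q=None;print(e)
      print(nm,off,p,None if q is None else np.round(q,2))
E
```

```text
cur a [ 0.44817674  0.89394376 -0.00146982] 0.15
sel 1.5707963267948966 0 [-0.09  0.22 -0.39  1.87  0.09  1.07  1.05]
sel 1.5707963267948966 0.75 [ 0.02  0.23 -0.52  1.87  0.13  1.08  1.77]
sel -1.5707963267948966 0 [-0.57  0.19  0.15  1.89 -0.03  1.06 -1.97]
sel -1.5707963267948966 0.75 [-0.45  0.19  0.02  1.89 -0.    1.06 -1.25]
th 1.5707963267948966 -1.42 [-0.13  0.22 -0.06  1.85  0.01  1.07 -0.04]
th 1.5707963267948966 0.3 [ 0.09  0.24 -0.32  1.84  0.08  1.08  1.62]
th -1.5707963267948966 -1.42 [-1.21  0.73  1.54  1.88 -0.76  1.32 -2.45]
th -1.5707963267948966 0.3 [-0.3   0.22  0.14  1.86 -0.04  1.07 -1.41]
```

Run:
```python
from bench import manip, effector, viewer
from h import *
p=manip.current_tool_pos()
manip.servo_line([p[0],p[1],.36],vel=.2)
print(manip.current_clock())
manip.move_pose([*SEL,.34],down(np.pi/2))
print(manip.current_clock(),manip.current_tool_pos())
c=viewer.get_calibration('wrist'); print(c)
im=viewer.get_image('wrist')
cv2.imwrite('pics/w1.png',im[:,:,::-1])
def proj(P):
    f=210/np.tan(np.radians(c['vfov'])/2);v=R.from_quat(c['attitude']).inv().apply(np.array(P)-c['eye']);return v[:2]/v[2]*f+[c['cx'],c['cy']]
print(proj([*SEL,.272]),proj([*SEL,.245]),proj([*TH,.272]))
```

```text
0.9667
2.55 [0.47238788 0.19117145 0.33985759]
{'vfov': 66.90369013699477, 'cx': 279.6573430987103, 'cy': 201.1828274691763, 'eye': array([0.40156634, 0.19004382, 0.49721972]), 'attitude': array([0.70068747, 0.70106205, 0.09333738, 0.09400639])}
[279.86577851 213.9677664 ] [279.87806693 204.09623367] [121.23873105 271.59217441]
```

View pics/w1.png

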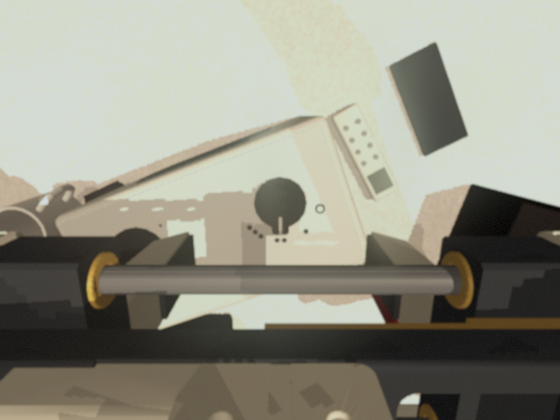

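Wrist view: selector skirt centred at (280,203), against a prediction of (280,204). Its white line runs straight down to the two-dot mark at (281,240), and the one-dot mark is at (306,231). I'll grip and turn.

Run:
```python
from bench import manip, effector, viewer
from h import *
manip.servo_line([*SEL,.251],down(np.pi/2),vel=.08)
print(manip.current_clock(),manip.current_tool_pos(),manip.current_force())
effector.close(40)
print(manip.current_clock(),manip.current_finger_gap(),manip.current_force(),manip.current_wrist_torque(),manip.current_tool_pos())
q0=np.array(manip.current_q())
for d in (.2,.4,.6,.72):
    q=q0.copy();q[6]+=d;manip.movej(q)
    print(d,round(manip.current_clock(),2),np.round(manip.current_wrist_torque(),3),np.round(manip.current_force(),1),manip.current_finger_gap(),manip.current_q()[6]-q0[6])
cv2.imwrite('pics/w2.png',viewer.get_image('wrist')[:,:,::-1])
```

```text
3.8667 [0.47312466 0.19017545 0.25158883] [ 0.34021912 -0.01617472 -0.90901995]
5.0667 0.012721694872000455 [ 1.17393683  5.16078806 -2.46035689] [ 1.04993352 -0.18569697  0.04623154] [0.47271239 0.19132858 0.25102013]
0.2 5.38 [ 0.395 -0.044 -0.072] [-0.4  2.9 -0.7] 0.012366487733172575 0.19584017332448167
0.4 5.68 [ 0.499 -0.074  0.058] [ 1.4  1.9 -1.6] 0.013016287355396977 0.3936478968763606
0.6 5.99 [ 0.576 -0.005  0.114] [ 0.8  2.7 -0.4] 0.012557928462502657 0.5927786176507948
0.72 6.24 [ 0.671 -0.054 -0.079] [ 0.4  3.1 -1.9] 0.012841961494712277 0.7128480313989083
```

View pics/w2.png

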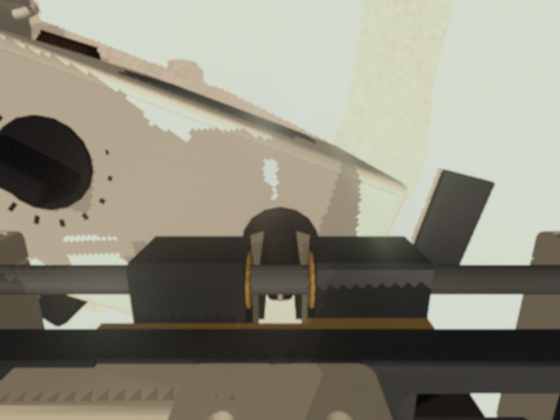

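The wing is held between the pads, and the moment changed sign as it passed the click into the one-dot stop. Next I release, lift and look down over the thermostat.

Run:
```python
from bench import manip, effector, viewer
from h import *
effector.open_jaws()
manip.servo_line([*SEL,.34],vel=.15)
cv2.imwrite('pics/w3.png',viewer.get_image('wrist')[:,:,::-1])
a=-1.42+np.pi/2
manip.move_pose([*TH,.34],down(a))
c=viewer.get_calibration('wrist')
im=viewer.get_image('wrist');cv2.imwrite('pics/w4.png',im[:,:,::-1])
f=210/np.tan(np.radians(c['vfov'])/2)
def proj(P):
    v=R.from_quat(c['attitude']).inv().apply(np.array(P)-c['eye']);return v[:2]/v[2]*f+[c['cx'],c['cy']]
print(manip.current_clock(),proj([*TH,.245]),proj([*TH,.272]),manip.current_tool_pos())
np.save('c4.npy',c,allow_pickle=True)
```

```text
10.0667 [280.53506197 202.37323502] [280.62860732 212.11221044] [0.51985094 0.06640653 0.33978232]
```

View pics/w3.png

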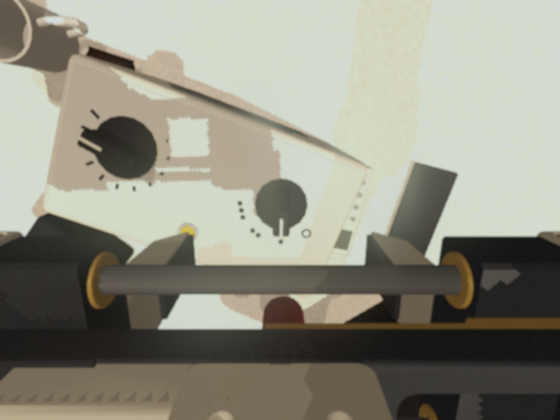

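View pics/w4.png

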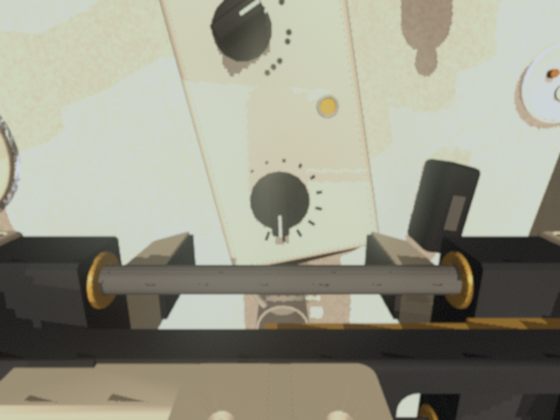

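The selector's line now points at the single dot (281,241). Thermostat skirt is centred at (280,201) as predicted, with its line down towards (280,235), and the lamp is lit at (327,106). I'll grip it and turn in small steps, watching the moment and the lamp.

```bash
cat > turn.py <<'E'
from bench import manip, effector, viewer
from h import *
LAMP=[.5455,.1465,.243]
def tz(n=4):
    v=[]
    for _ in range(n):
        v.append(manip.current_wrist_torque()[2]); manip.sleep(.02)
    return np.mean(v)
def lamp():
    c=viewer.get_calibration('wrist');im=viewer.get_image('wrist').astype(float)
    f=210/np.tan(np.radians(c['vfov'])/2)
    v=R.from_quat(c['attitude']).inv().apply(np.array(LAMP)-c['eye']);u=v[:2]/v[2]*f+[c['cx'],c['cy']]
    x,y=np.round(u).astype(int)
    if not(6<x<553 and 6<y<413): return (x,y),None,im
    p=im[y-5:y+6,x-5:x+6].reshape(-1,3)
    return (int(x),int(y)),int(np.median(p[:,0]-p[:,2])),im
def save(im,n): cv2.imwrite(n,im[:,:,::-1].astype(np.uint8))
E
python3 - <<'E'
from turn import *
a=-1.42+np.pi/2
manip.servo_line([*TH,.251],down(a),vel=.1)
b=tz(8);print('base',b,lamp()[:2])
effector.close(45)
q0=np.array(manip.current_q());print(manip.current_clock(),manip.current_finger_gap(),tz(),np.round(manip.current_force(),1))
seen=0
for i in range(1,11):
    d=.04*i;q=q0.copy();q[6]+=d;manip.movej(q)
    t=tz()-b;u,y,im=lamp();print(round(d,2),round(manip.current_clock(),2),round(t,3),u,y)
    if t>.08: seen+=1
    if seen>=2 and t<.03: break
save(im,'pics/w5.png');np.save('q0.npy',q0)
print(b)
E
```

```text
base -0.005017316169984557 ((354, 101), 132)
12.4917 0.01252761705918182 0.023659874867908246 [-1.8 -1.2  1.8]
0.04 12.93 0.092 (362, 104) 130
0.08 13.29 0.109 (368, 108) 123
0.12 13.66 0.087 (373, 112) 116
0.16 14.03 0.085 (378, 116) 106
0.2 14.39 0.097 (383, 120) 100
0.24 14.76 0.101 (388, 124) 100
0.28 15.12 0.095 (393, 129) 100
0.32 15.49 0.082 (397, 134) 100
0.36 15.86 0.061 (401, 138) 100
0.4 16.23 0.062 (405, 143) 100
-0.005017316169984557
```

View pics/w5.png

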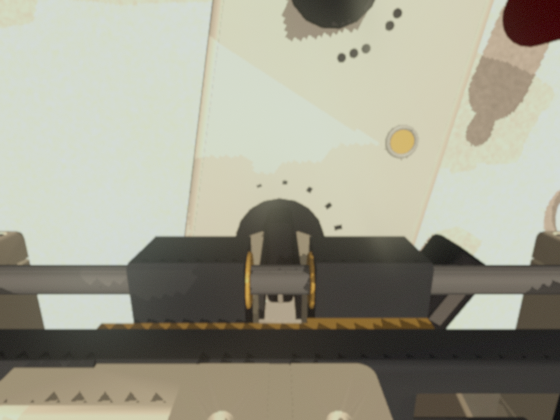

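Lamp is still lit at (402,142). The moment sits steady at about +0.09, which is the drag, and is now falling. Continuing.

Run:
```python
from turn import *
b=-.005;q0=np.load('q0.npy');h=[]
for i in range(1,31):
    d=.4+.03*i;q=q0.copy();q[6]+=d;manip.movej(q)
    t=tz(3)-b;u,y,im=lamp();h.append(t);print(round(d,2),round(manip.current_clock(),2),round(t,3),u,y)
    if y is not None and y<60: break
    if min(h)<-.08 and t>min(h)+.1: break
save(im,'pics/w6.png')
```

```text
0.43 16.57 0.021 (408, 147) 100
0.46 16.93 0.036 (410, 151) 100
0.49 17.27 0.023 (413, 155) 104
0.52 17.62 0.023 (415, 159) 107
0.55 17.98 0.024 (417, 163) 111
0.58 18.32 0.019 (419, 167) 115
0.61 18.68 0.05 (421, 172) 119
0.64 19.02 0.06 (422, 176) 121
0.67 19.38 0.146 (424, 180) 125
0.7 19.73 0.215 (425, 184) 20
```

View pics/w6.png

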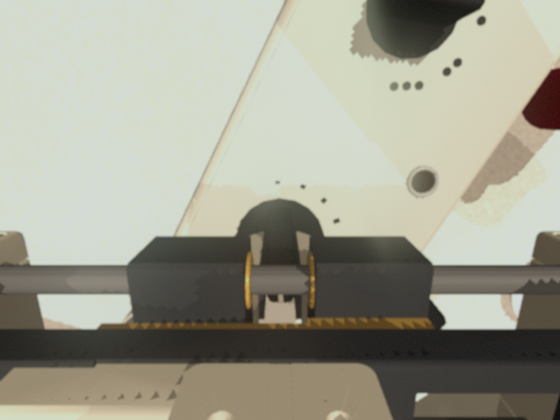

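The lamp has gone dark at (424,182). The moment is +0.215 with an uncertain zero, so the sign is ambiguous. Letting go is harmless and informative: it gives the sensor's zero at this angle and shows which way the knob springs.

Run:
```python
from turn import *
print(manip.current_clock(),tz(3))
effector.open_jaws(); print('free tz',tz(6),manip.current_clock())
u,y,im=lamp();print(u,y);save(im,'pics/w7.png')
p=manip.current_tool_pos();print(p)
manip.servo_line([p[0],p[1],.33],vel=.2)
print('tz',tz(3))
u,y,im=lamp();print(u,y);save(im,'pics/w8.png');print(manip.current_clock(),manip.current_q())
s=viewer.get_image('scene');save(cv2.resize(s[110:245,235:325],None,fx=4.4,fy=4.4,interpolation=cv2.INTER_CUBIC),'pics/s2.png')
```

```text
19.725 0.20484524114368186
free tz -0.03750030491314522 21.1833
(428, 185) 20
[0.51967454 0.06590963 0.251012  ]
tz -0.011110709963723965
(383, 164) 18
21.875 [-0.1239159   0.1573314  -0.06048702  1.74581443  0.01000963  1.24169986
  0.66386379]
```

View pics/w8.png

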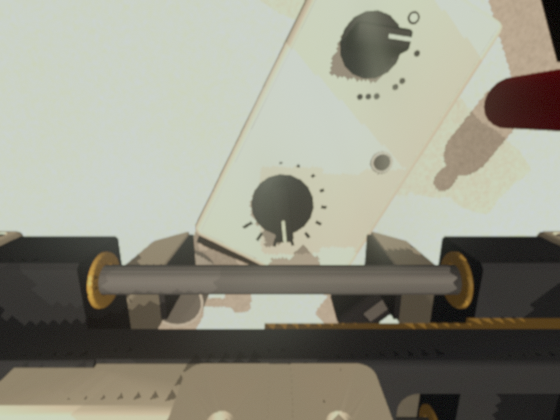

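View pics/s2.png

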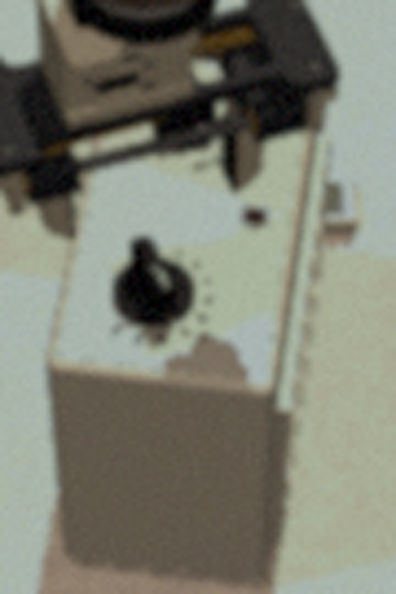

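The knob's line now leans about 8° anticlockwise of the gripper, from (282,221) to (285,243). So after release it pulled itself ahead, and a positive moment means "pulls ahead". The lamp is dark and recessed at (381,162), and the selector's line is parallel to its one-dot direction. I'll measure the angle and the lens depth more closely.

Run:
```python
import cv2,numpy as np
w=cv2.imread('pics/w8.png');o=cv2.imread('pics/w4.png')
k=lambda i,x,y,r,f:cv2.resize(i[y-r:y+r,x-r:x+r],(380,380),interpolation=cv2.INTER_CUBIC)
cv2.imwrite('pics/z8.png',np.hstack([k(w,282,210,38,5),k(w,381,162,18,10)]))
for n,im in (('w4',o),('w8',w)):
    g=im[208:246,262:305].astype(int);m=((g.min(2)>110)).astype(np.uint8)
    # bright line component enclosed by black
    cnt,l,s,c=cv2.connectedComponentsWithStats(m)
    for i in range(1,cnt):
        if s[i,4]>15:
            ys,xs=np.where(l==i);v=cv2.fitLine(np.float32(np.c_[xs,ys]),cv2.DIST_L2,0,.01,.01).ravel()
            print(n,s[i],c[i]+[262,208],np.degrees(np.arctan2(v[0],v[1])))
```

```text
w4 [  0   7  43  31 819] [284.16727717 234.43101343] 95.38182
w8 [ 13  12  30  26 353] [292.38810198 236.49575071] 83.85304
w8 [  0  19  13  19 165] [266.84242424 238.03030303] 16.75518
```

View pics/z8.png

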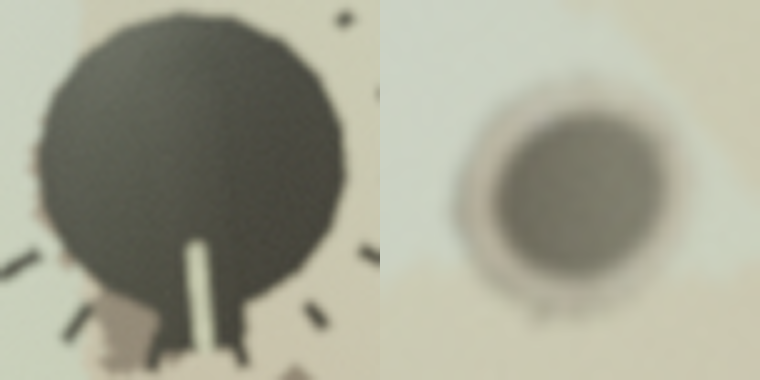

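The enlargement shows the line leaning about 4.7° (0.08 rad) ahead, and a uniformly dark, recessed lens. The depth can't be read from this, so I'll regrip in line with the knob and feel for the balance point.

Run:
```python
from turn import *
p=manip.current_tool_pos()
a0=R.from_quat(manip.current_tcp_rot()).as_matrix()[:,0];a0=np.arctan2(a0[1],a0[0]);print('a0',a0)
a=a0+.08
manip.servo_line([*TH,.251],down(a),vel=.08)
b=tz(5);print('base',b)
effector.close(45)
q1=np.array(manip.current_q());np.save('q1.npy',q1);print(manip.current_clock(),'grip tz',tz(5)-b)
for d in (.03,.06,.09,.12):
    q=q1.copy();q[6]+=d;manip.movej(q);manip.sleep(.1)
    t=tz(5)-b;print(d,round(manip.current_clock(),2),round(t,3))
    if t<-.08: break
```

```text
a0 0.8507361860988761
base 0.016637088810811246
24.35 grip tz 0.1334458857911211
0.03 24.87 0.012
0.06 25.3 -0.182
```

The moment goes from +0.13 to 0.01 to −0.18, so the balance point is at 0.03 rad. I'll return there, release, clear and check.

```bash
python3 - <<'E'
from turn import *
q=np.load('q1.npy');q[6]+=.032;manip.movej(q);manip.sleep(.15);print('tz',tz(5))
effector.open_jaws()
p=manip.current_tool_pos()
manip.servo_line([p[0],p[1],.34],vel=.2)
u,y,im=lamp();save(im,'pics/w9.png')
p=manip.current_tool_pos()
x=np.array([.36,.22])
try: manip.servo_line([.38,.18,.40],vel=.25)
except manip.PlanningError as e: print(e)
im=viewer.get_image('wrist');save(im,'pics/w10.png')
s=viewer.get_image('scene');t=viewer.get_image('top')
A=cv2.resize(s[110:245,235:325],None,fx=4,fy=4,interpolation=cv2.INTER_CUBIC)
save(A,'pics/s3.png')
save(t,'pics/t3.png')
print(manip.current_clock(),manip.current_force(),manip.current_tool_pos())
E
python3 - <<'E'
import cv2,numpy as np
w=cv2.imread('pics/w9.png');o=cv2.imread('pics/w10.png')
cv2.imwrite('pics/c9.png',np.hstack([cv2.resize(w[0:260,160:500],(397,303)),cv2.resize(o,(403,303))]))
E
```

```text
tz -0.1095292209587079
28.7917 [-0.19738068 -0.37439702  0.03602573] [0.38069313 0.17879034 0.39912465]
```

View pics/c9.png

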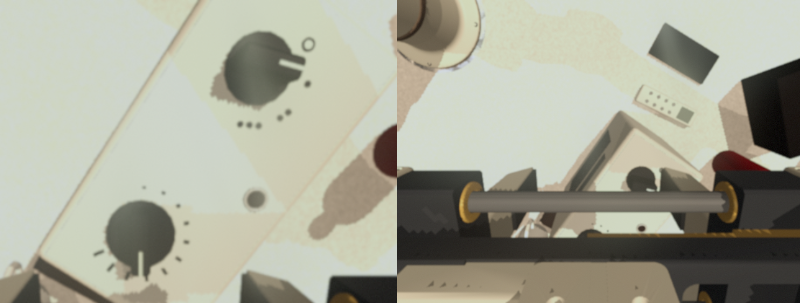

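View pics/s3.png

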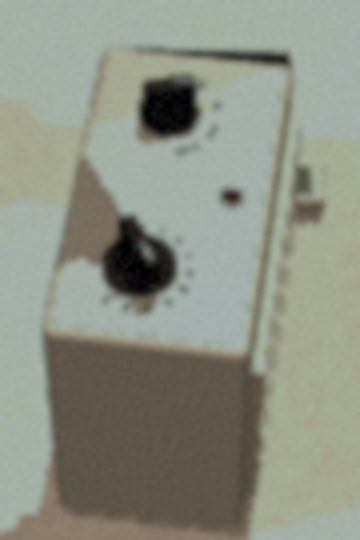

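View pics/t3.png

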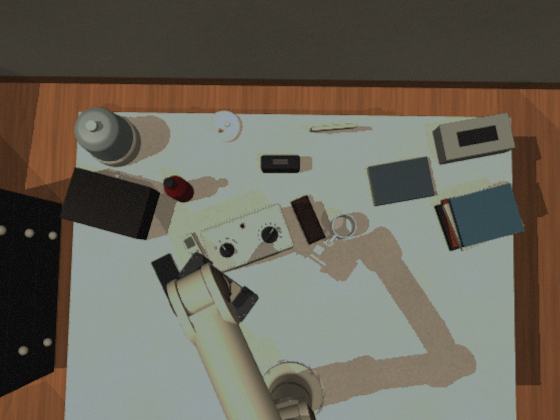

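Run:
```python
import cv2,numpy as np
t=cv2.imread('pics/t3.png');w=cv2.imread('pics/w9.png')
A=cv2.resize(t[205:270,200:300],(460,299),interpolation=cv2.INTER_CUBIC)
B=cv2.resize(w[150:250,230:330],(299,299),interpolation=cv2.INTER_CUBIC)
cv2.imwrite('pics/z9.png',np.hstack([A,B]))
```

```text
(no output)
```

View pics/z9.png

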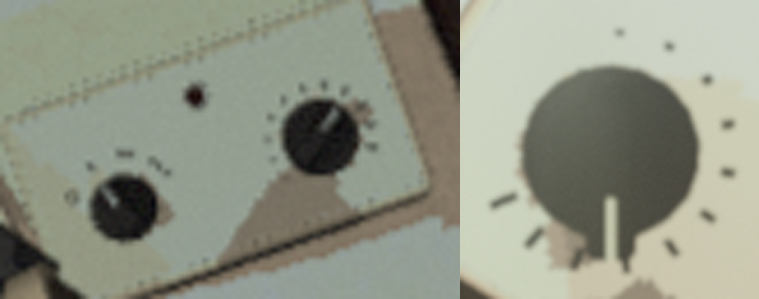

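In the close-up, the selector's line points at the single dot, the lens is a dark hole, and the thermostat's line is within about 1° of the felt balance angle. The arm is clear, so I'm handing in.

Run:
```python
from bench import manip
print(manip.current_clock(),manip.current_force());manip.hand_in()
```

```text
28.7917 [-0.19738068 -0.37439702  0.03602573]
the job is handed in; nothing more can be done
```

I turned the heat selector one click anticlockwise to the one-dot stop and the thermostat back about 0.8 rad into its click. I handed the job in at 28.8 s, with the arm clear of everything; no verdict was reported.

**Last checks that agreed**
- **Selector:** its white line points at the single dot in the wrist and top views.
- **Thermostat:** gripped near the click, the moment went from +0.13 Nm (pulling ahead) through 0.01 to −0.18 Nm (resisting). I released it close to that balance point, and its line stayed within about 1° of it.
- **Pilot lamp:** dark and recessed.
- **Bystanders:** none looks moved in the final top view. The remote and phone were partly hidden by the arm there, but the wrist view shows both lying beside the heater. I didn't measure their positions.

**Checks that disagreed or fell short**
- **First drag readings:** while turning the thermostat from high, the moment had the opposite sign to what I expected, so I let go once early. The knob sprang ahead about 0.08 rad, which settled the sign, and I gripped it again.
- **Before the final release:** the moment read about −0.11 Nm rather than zero, so the knob may have been let go a few hundredths of a radian past the click. That is within the range where it springs in.
- **Lens depth:** I judged it from the balance and the lamp going dark; I didn't measure how far the lens had sunk.

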